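Find the slot in the panel lock and lock the parts case

ROBOT

A 6-joint arm with a two-finger parallel gripper is mounted at the origin on a cart in front of the work surface, level with it; the furniture and walls round the work are solid. World frame = base frame: x ahead of the robot, y to its left, z up, the work surface at z = 0. Lengths are in mm, angles in rad, forces in N, time in s.
With the tool pointing down it reaches from about 350 to 775 mm from the base axis. Payload 5.5 kg.
Tool frame: the origin (TCP) lies between the finger pads; the fingertips stand 14 mm ahead of it and the grasp point (between the pads) lies 5 mm behind it; z points along the fingers, y is the line along which they close (so a half turn about z gives the same grasp; the last joint's range is limited). The gripper opens to 85 mm and grips with 20 to 120 N. Pads are 22 mm wide; open, the fingers measure 114 mm over their backs; the gripper's body (76 mm by 85 mm) begins 54 mm behind the grasp point. The pads swing forward as they close: fully open they stand 13 mm farther back than shut.
Start: joints at [-1.246, 0.313, 0.046, 1.304, 0, 1.431], TCP at [257.744, -514.045, 212.423] pointing down, gripper open.
Joint ranges: [-2.76, 2.76], [-0.86, 1.69], [-1.03, 1.26], [-2.2, 2.34], [-1.47, 1.5], [-3.14, 3.14]. Speed limits (rad/s): [2.57, 2.57, 3.14, 3.14, 3.14, 3.14].

INTERFACE

Orientations are given as a unit quaternion [x, y, z, w].
In Python, from plant import * gives the robot as it stands.
- The arm moves only by the tool servo_tool, never from a script. Its argument "steps" is a list that holds one entry, the list of rows, each a list of 7 numbers: the closure, from 0 (fully open) to 1 (shut), then the shift along the tool's x, y, z in mm, then the turn, a rotation vector about the tool's x, y, z in rad. In form: [[[claw, x, y, z, wx, wy, wz], ...]]. A call has 1 to 8 rows; each row shifts and turns the commanded pose from where the row before left it, along the tool's axes as they then stand; what a row does not reach is not made up. A row lasts 1/10 s, in which the tool goes at most 50 mm and 8.59 degrees, less where a joint would pass 70% of its speed; a pose out of reach is approached as far as the arm can. A call with a gripper value outside its range is refused whole. The fingers move at their own pace and stop on an object; "squeeze" is the grip in N (left out, the last holds). Time passes only in rows, so rows that do not move let the fingers close. It gives the time, the measured TCP pose, the force, the opening and the grip force at its end, in the units of the state.
- get_obs(): the state, without advancing time (a new reading comes with each control period).
- grab_frame(name): name is "scene" or "top"; returns a dict with "image" (384x512x3 uint8, red, green, blue), "camera_matrix" (3x3 intrinsics, pixels), "pose" (4x4, takes a point from camera to world coordinates). Camera axes: x right, y up, looking along -z (the intrinsics and any distortion apply to the point x, -y, -z); pixel columns grow to the right and rows downward; lengths in mm; the calibration is good to about 2 mm. A picture is of the moment at which its call begins. There is no depth.
- job_done(): hands the job in; it is judged then, once.
The state is a dict: "clock": time; "qpos": joint angles; "joint_vel": joint speeds; "effort": joint torques, N m; "eef_pos": TCP position; "ee_rot": TCP orientation; "contact_force": force on the tool from outside, world axes, zero at the start; "ft_torque": the same for the moment, N m; "opening": finger opening in mm; "grasp_force": force on a finger pad.
Only numpy, scipy, OpenCV 4.12 (cv2) and the standard library are available. Lean on these libraries where they do the work, as an engineer would, in place of code of your own. Each camera call takes 0.05 s, during which the arm holds its last target. There are 200 camera calls.

TASK

Lock the parts case: take the T-handled key out of its wooden block, stand it in the lock on top of the case and, pressing only lightly, turn it gently back and forth until it finds the hidden slot and goes fully home, its collar down on the lock plate. Only once it is home, turn it clockwise (seen from above) until the handle is in line with the two ribs on the lock plate, and leave the key there, fully home and let go. Never force the key, and leave the glue bottle, tape, screwdriver and tray where they are.

Things in the scene. Friction and masses are not known exactly. Their poses are not given: they have to be found in the camera images.
- case: flat grey steel case with dark corner guards, 200 x 150 x 67 mm (x, y, z), fixed on the table, place and yaw vary. Origin: centre of its underside, z up. In the middle of its top is the lock: a bright steel plate 70 x 70 mm, its face 70 mm above the table, with a round hole of 19.4 mm. Pressing or levering with more than 25 N between key and case counts as forcing the lock
- lock_mouth (a point): centre of the lock's hole at the face of the lock plate, 70 mm above the table; the hole has a 3 mm chamfer; axes as the case: z up, x along the line of the two ribs. A black rubber dust seal 5 mm down hides the inside; the key passes it without resistance
- lock_rib (a point): one of two dark raised ribs (10 x 4 mm, 2 mm high) on the lock plate, its middle 28 mm from the hole's centre towards the case's +x side; the other is opposite. Locked: the key's handle (x axis) lies along the line of the ribs, either way round
- lock_barrel (a point): centre of the top of the hidden barrel at rest, 29 mm below the plate's face; a straight slot 5.4 mm wide, 13 mm deep runs right across it. At the start the slot lies at an unknown angle, 0.4 to 1.8 rad anticlockwise (from above) of the ribs' line. The barrel yields 4.5 mm downwards on a spring (4 N at first touch, 1 N more per mm), then stops hard
- lock_base (a point): bottom of the lock, 48 mm below the plate. The barrel keeps its angle by friction (0.06 N m); with the blade in its slot it turns clockwise to 0.1 rad past the ribs' line. A key not in the slot rests with its collar 12 mm above the plate; within about 0.1 rad of the slot the sprung barrel rises over the blade, the force drops and the key can go down until the collar is 2 mm above (shaft on barrel) the plate
- key: loose steel key, 89 mm tall, 0.09 to 0.14 kg, hanging upright by its collar in the key block. Origin: centre of its lower end, z up, x along blade and handle. Flat blade 17 (x) x 4 (y) x 10 mm high, then a round shaft of 18 mm diameter up to z = 41 mm. The gap to the hole lets it lean very slightly. Half a turn about z makes no difference
- key_collar (a point): centre of the underside of the key's collar, 41 mm above the key's lower end, axes as the key; the collar is 30 mm across and 4 mm thick; above it a stem of 14 mm diameter, 14 mm long, up to the handle
- key_handle (a point): centre of the key's flat dark handle, 74 mm above the key's lower end, axes as the key; 44 mm long (x), 12 mm thick (y), 30 mm high; to be gripped from above across its 12 mm
- key_block: fixed wooden block 70 x 70 x 45 mm with a round hole of 19.4 mm through it, in which the key hangs; origin: centre of its underside
- glue_bottle: bystander: standing glue bottle 52 x 48 x 130 mm; origin: centre of its underside
- tape: bystander: roll of masking tape 96 mm across, 25 mm high, lying flat; origin: centre of its underside
- driver: bystander: long screwdriver with amber handle, 204 x 30 x 27 mm, lying along y; origin: its middle on the table
- tray: bystander: white two-compartment plastic tray 134 x 173 x 44 mm; origin: centre of its underside
Not all that is in view belongs to the job. Leave any green or purple look-alike of the key alone.

How it is judged (in metres and radians):
On the way, in this order (a step that is already met when the one before it is completed fails the run):
1. the key stands in the lock's hole, its collar less than 25 mm above the plate (horizontal distance between key_collar and lock_mouth below 0.004 m and z of key_collar in the frame of lock_mouth below 0.025 m).
2. the key is fully home in the slot (collar less than 5 mm above the plate) while its handle is still more than 0.25 rad from the line of the ribs (horizontal distance between key_collar and lock_mouth below 0.004 m and z of key_collar in the frame of lock_mouth below 0.005 m and angle between the x axis of key and the x axis of case, either way round above 0.25 rad), for 0.1 s.
At the end, for the whole second after the job is handed in: The key is left at rest and upright in the lock (within 4 mm of its centre, tilt under 0.1 rad), fully home (collar less than 5 mm above the plate), its handle within 0.2 rad of the line of the ribs (horizontal distance between key_collar and lock_mouth below 0.004 m and z of key_collar in the frame of lock_mouth below 0.005 m and angle between the x axis of key and the x axis of case, either way round below 0.2 rad and angle between key's own z axis and vertical below 0.1 rad and linear speed of key below 0.02 m/s); the robot touches nothing.
It fails at once if the key is forced: more than 25 N between key and case (contact force between key and case above 25 N).
It fails at once if a bystander is moved more than 30 mm or the bottle is tipped (distance of any of glue_bottle, tape, driver, tray from where it was at the start of the episode above 0.03 m or angle between glue_bottle's own z axis and vertical above 0.3 rad).
It also fails if it takes over 58 s, if anything falls off the work surface, if the arm or the gripper's body presses on something with over 40 N, if the wrist force passes 120 N, or if a joint passes its speed limit or range.

## Working session

There is one attempt and no reset: what is moved stays moved. The work goes in short steps, Python scripts to look and compute and a tool call to move; the robot and the scene stay as the last step left them, time stands still between calls to the robot, and variables do not carry over. Pictures are saved under pics/ and viewed, at most 10 in all, crops included, and the job is handed in when it is done.

Besides the shell and the picture viewer there is one more tool, called after "Call:" as name(argument=value, ...), one argument or row to a line, values as JSON. servo_tool: Moves the arm, as the interface text tells. Its arguments: {"type":"object","properties":{"steps":{"type":"array","items":{"type":"array","items":{"type":"array","items":{"type":"number"}}}},"squeeze":{"type":"number"}},"required":["steps"]}

```bash
mkdir -p pics; cat > h.py <<'E'
from plant import *
import numpy as np, cv2
def snap(n,name):
    f=grab_frame(n); cv2.imwrite(f'pics/{name}.png',f['image'][:,:,::-1]); np.savez(f'pics/{name}.npz',K=f['camera_matrix'],P=f['pose']); return f
def ray(name,u,v):
    d=np.load(f'pics/{name}.npz'); r=np.linalg.inv(d['K'])@[u,v,1]; r=np.array([r[0],-r[1],-r[2]])
    P=d['P']; r=P[:3,:3]@r; return P[:3,3], r/np.linalg.norm(r)
def atz(name,u,v,z):
    o,r=ray(name,u,v); return o+r*(z-o[2])/r[2]
def tri(*obs):
    A=0;b=0
    for n,u,v in obs:
        o,r=ray(n,u,v); M=np.eye(3)-np.outer(r,r); A=A+M; b=b+M@o
    return np.linalg.solve(A,b)
def proj(name,p):
    d=np.load(f'pics/{name}.npz'); P=d['P']; c=P[:3,:3].T@(np.array(p)-P[:3,3]); q=d['K']@[c[0],-c[1],-c[2]]; return q[:2]/q[2]
E
python3 - <<'E'
from h import *
a=snap('scene','s0');b=snap('top','t0')
for f in(a,b): print(f.keys(),f['camera_matrix'].round(1).tolist(),f['pose'].round(3).tolist())
print(get_obs())
i=np.vstack([cv2.imread('pics/s0.png'),cv2.imread('pics/t0.png')])
cv2.imwrite('pics/st0.png',cv2.resize(i,(400*2,600*2))[:, :] if 0 else np.hstack([cv2.resize(cv2.imread('pics/s0.png'),(400,300)),cv2.resize(cv2.imread('pics/t0.png'),(400,300))]))
E
```

```text
dict_keys(['image', 'camera_matrix', 'pose']) [[453.0, 0.0, 257.2], [0.0, 453.0, 196.2], [0.0, 0.0, 1.0]] [[0.892, 0.253, -0.376, -31.428], [-0.453, 0.477, -0.753, -1121.802], [-0.011, 0.842, 0.539, 858.841], [0.0, 0.0, 0.0, 1.0]]
dict_keys(['image', 'camera_matrix', 'pose']) [[406.5, 0.0, 253.6], [0.0, 406.5, 195.2], [0.0, 0.0, 1.0]] [[0.01, 0.989, -0.148, 322.958], [-1.0, 0.015, 0.027, -17.877], [0.029, 0.148, 0.989, 1359.908], [0.0, 0.0, 0.0, 1.0]]
{'clock': 0.1, 'qpos': array([-1.24559859e+00,  3.13925920e-01,  4.51054197e-02,  1.30355402e+00,
       -2.48329402e-05,  1.43119232e+00]), 'joint_vel': array([ 0.00168695, -0.00064892,  0.0038518 ,  0.00171351, -0.00062039,
        0.00031083]), 'effort': array([ 1.82174281e-03, -4.81729174e+01,  2.99241990e+01,  1.28506799e-02,
       -1.58826138e-04, -1.47849136e-05]), 'eef_pos': array([ 257.57519807, -513.56790863,  211.60292623]), 'ee_rot': array([ 9.73115939e-01,  2.30314452e-01, -8.54835677e-05, -7.84549630e-04]), 'contact_force': array([-0.99303553,  0.40160394, -0.42921305]), 'ft_torque': array([ 0.01122468, -0.00481702, -0.03645458]), 'grasp_force': 0.0, 'opening': 85.1586636667714}
```

View pics/s0.png

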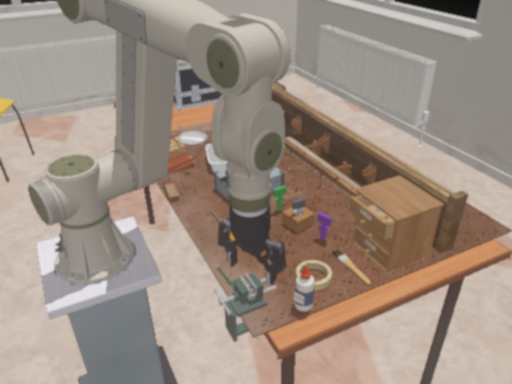

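View pics/t0.png

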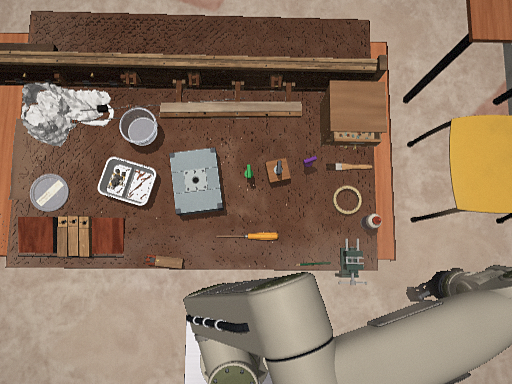

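The scene and top views agree on where things are:
- **Wooden block with dark-handled key:** scene (298,217), top (278,170).
- **Green look-alike:** scene (280,195), top (249,172).
- **Purple look-alike:** scene (324,222), top (310,160).
- **Case lock:** top (195,181). The arm hides it in the scene view.

I choose the key in the wooden block and check it in a close crop.

```bash
python3 - <<'E'
from h import *
t=cv2.imread('pics/t0.png');s=cv2.imread('pics/s0.png')
r=lambda i,k:cv2.resize(i,None,fx=k,fy=k,interpolation=cv2.INTER_CUBIC)
a=r(t[140:220,160:225],6) # 390x480
b=r(t[145:195,260:300],6) #240x300
c=r(s[190:240,270:340],5) #350x250
o=np.zeros((600,760,3),np.uint8); o[:480,:390]=a; o[:300,400:640]=b; o[320:570,400:750]=c
cv2.imwrite('pics/c0.png',o)
for n,u,v,z in[('t0',195,181,70),('t0',278,170,45),('t0',282,164,89)]: print(atz(n,u,v,z))
E
```

```text
[559.82355694 135.43891302  70.        ]
[ 605.71195986 -133.95442154   45.        ]
[ 616.0975568 -142.8913422   89.       ]
```

View pics/c0.png

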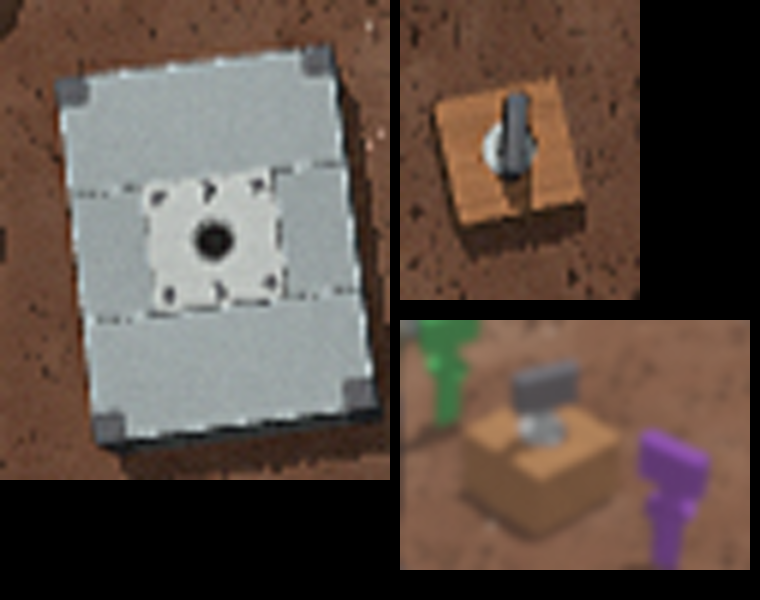

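The crop confirms it: the grey-handled key stands in the wooden block, handle from about (279,161) to (279,174) in the top view. The lock hole is at about (195.7,180.2), with the ribs above and below it. Next I measure more finely.

```bash
cat >> h.py <<'E'
def T(c): # crop px -> top px
    return 160+c[0]/6-.42,140+c[1]/6-.42
E
python3 - <<'E'
from h import *
t=cv2.imread('pics/t0.png').astype(float); g=t.mean(2)
# hole: dark weight in window
def cen(img,u0,u1,v0,v1):
    w=img[v0:v1,u0:u1]; V,U=np.mgrid[v0:v1,u0:u1]; return (w*U).sum()/w.sum(),(w*V).sum()/w.sum()
h=cen(np.clip(170-g,0,None),190,202,174,187); print('hole',h,atz('t0',*h,68))
print(g[172:190,184:208].astype(int))
C=[atz('t0',*T(c),67)[:2] for c in[(57,80),(330,47),(378,405),(97,442)]]
print('case',np.mean(C,0),[np.linalg.norm(C[i]-C[i-1]).round(1) for i in range(4)], [np.arctan2(*(C[a]-C[b])[::-1]).round(3) for a,b in((0,3),(1,2))])
q=lambda c:(260+(c[0]-400)/6-.42,145+c[1]/6-.42)
B=[atz('t0',*q(c),45)[:2] for c in[(435,103),(557,78),(583,203),(463,222)]]
print('block',np.mean(B,0),[np.linalg.norm(B[i]-B[i-1]).round(1) for i in range(4)])
hs=(270+146/5-.4,190+66/5-.4)
print('handle',tri(('t0',*q((514,135))),('s0',*hs)))
e=[atz('t0',*q(c),93)[:2] for c in[(512,172),(516,95)]]; print(e,np.arctan2(*(e[1]-e[0])[::-1]))
print(proj('s0',[610,-134,78]))
print(t[155:180,272:288].mean(2).astype(int))
E
```

```text
hole (np.float64(195.14543499961604), np.float64(179.64670198878906)) [564.62533941 135.35037576  68.        ]
[[200 130  79 120 196 196 190 189 197 202  80 124 197 186 187 190 189 192
  155 194 195 153 158 156]
 [203 109  97 174 194 193 190 191 190 200 111 196 194 191 189 188 191 190
  189 191 189 164 174 157]
 [196 160 166 191 191 185 189 191 189 192 197 197 189 193 192 188 186 187
  187 187 190 192 175 159]
 [181 196 190 190 189 186 188 185 190 194 188 186 192 191 194 192 190 192
  188 191 189 192 186 155]
 [144 190 189 189 188 189 190 193 198 178 153 143 169 167 190 195 193 185
  188 185 185 194 143 153]
 [139 191 189 189 189 190 188 194 191  98 109  66  86 116 156 196 191 191
  186 188 190 195  98 152]
 [131 187 192 188 189 187 189 194 134  69  29  22  21  36 124 193 191 191
  188 187 189 196 114 157]
 [160 189 186 186 189 182 188 176 121  31  27  34  34  23  68 171 192 192
  191 188 192 201  99 154]
 [170 189 186 189 187 189 195 186 107  22  25  34  35  21  53 179 193 189
  187 190 188 194 114 164]
 [169 190 189 190 188 187 192 200 148  45  21  26  28  26 109 185 192 185
  182 
[... 2242 characters left out ...]
  96  89 114 114 107 112 109]
 [113 113 192 201  66  58 103  95  67  94 121 114 110 114 113 115]
 [119  86 183 202 111  77  98  92  72  94 132 114 114 113 114 111]
 [110 107 137 186 115  72  99  90  71  75 116 116 111 110 108 110]
 [112 111 112 130 104  47  64  68  62  48 114 109 109 111 109 110]
 [118 117 113 118  54  24  23  18  50  51 114 111 112 111 112 109]
 [110 112 114 114 101  50  40  51  65  58 117 108 115 108 107 104]
 [113 108 113 115 123  65  62  65  57  50 111 104 101 104 108 110]
 [110 113 112 109 115  74  57  58  51  53 118 114 116 119 118 116]
 [105 106 102 104 107 119  59  58  63  57 123 124 114 113 110 100]
 [105 109 114 115 121 126  79  74  63  54 114 101  63  63  47  35]]
```

```bash
cat >> h.py <<'E'
from scipy.spatial.transform import Rotation as R
def phi(o):
    x=R.from_quat(o['ee_rot']).as_matrix()[:,0]; return np.arctan2(x[1],x[0])
def plan(p,dphi,n):  # world target, turn in world z, rows (tool assumed pointing down)
    o=get_obs(); f=phi(o); d=(np.array(p)-o['eef_pos'])/n
    print('tilt z',R.from_quat(o['ee_rot']).as_matrix()[:,2].round(4),'phi',round(f,3),'d',(d*n).round(1))
    for i in range(n):
        a=f+dphi*i/n; c,s=np.cos(a),np.sin(a)
        print([round(c*d[0]+s*d[1],1),round(s*d[0]-c*d[1],1),round(-d[2],1),0,0,round(-dphi/n,3)])
E
python3 -c "
from h import *
plan([606.5,-133,200],np.pi-.02-.465,20)"
```

```text
tilt z [-5.0e-04  1.5e-03 -1.0e+00] phi 0.465 d [348.9 380.6 -11.6]
[np.float64(24.1), np.float64(-9.2), np.float64(0.6), 0, 0, -0.133]
[np.float64(25.1), np.float64(-5.9), np.float64(0.6), 0, 0, -0.133]
[np.float64(25.7), np.float64(-2.5), np.float64(0.6), 0, 0, -0.133]
[np.float64(25.8), np.float64(0.9), np.float64(0.6), 0, 0, -0.133]
[np.float64(25.5), np.float64(4.3), np.float64(0.6), 0, 0, -0.133]
[np.float64(24.7), np.float64(7.6), np.float64(0.6), 0, 0, -0.133]
[np.float64(23.4), np.float64(10.8), np.float64(0.6), 0, 0, -0.133]
[np.float64(21.8), np.float64(13.8), np.float64(0.6), 0, 0, -0.133]
[np.float64(19.8), np.float64(16.6), np.float64(0.6), 0, 0, -0.133]
[np.float64(17.4), np.float64(19.1), np.float64(0.6), 0, 0, -0.133]
[np.float64(14.7), np.float64(21.2), np.float64(0.6), 0, 0, -0.133]
[np.float64(11.8), np.float64(23.0), np.float64(0.6), 0, 0, -0.133]
[np.float64(8.6), np.float64(24.3), np.float64(0.6), 0, 0, -0.133]
[np.float64(5.3), np.float64(25.3), np.float64(0.6), 0, 0, -0.133]
[np.float64(1.9), np.float64(25.7), np.float64(0.6), 0, 0, -0.133]
[np.float64(-1.5), np.float64(25.8), np.float64(0.6), 0, 0, -0.133]
[np.float64(-4.9), np.float64(25.3), np.float64(0.6), 0, 0, -0.133]
[np.float64(-8.2), np.float64(24.5), np.float64(0.6), 0, 0, -0.133]
[np.float64(-11.4), np.float64(23.2), np.float64(0.6), 0, 0, -0.133]
[np.float64(-14.3), np.float64(21.5), np.float64(0.6), 0, 0, -0.133]
```

Call:
servo_tool(
  steps=[
    [[0,24.1,-9.2,0,0,0,-0.133],[0,25.1,-5.9,0,0,0,-0.133],[0,25.7,-2.5,0,0,0,-0.133],[0,25.8,0.9,0,0,0,-0.133],[0,25.5,4.3,0,0,0,-0.133],[0,24.7,7.6,0,0,0,-0.133],[0,23.4,10.8,0,0,0,-0.133],[0,21.8,13.8,0,0,0,-0.133]],
  ],
)

```text
clock: 0.9
eef_pos: [397.6, -360.6, 212.0]
ee_rot: [0.72, 0.694, 0.0, -0.0]
contact_force: [-0.1, -0.6, -0.4]
opening: 85.5
grasp_force: 0.0
```

Call:
servo_tool(
  steps=[
    [[0.4,19.8,16.6,0,0,0,-0.133],[0.4,17.4,19.1,0,0,0,-0.133],[0.4,14.7,21.2,0,0,0,-0.133],[0.4,11.8,23,0,0,0,-0.133],[0.4,8.6,24.3,0,0,0,-0.133],[0.4,5.3,25.3,0,0,0,-0.133],[0.4,1.9,25.7,0,0,0,-0.133],[0.4,-1.5,25.8,0,0,0,-0.133]],
  ],
)

```text
clock: 1.7
eef_pos: [536.9, -208.2, 211.9]
ee_rot: [0.268, 0.963, 0.0, -0.0]
contact_force: [0.7, 0.2, -0.6]
opening: 51.2
grasp_force: 0.0
```

Call:
servo_tool(
  steps=[
    [[0.4,-4.9,25.3,0,0,0,-0.133],[0.4,-8.2,24.5,0,0,0,-0.133],[0.4,-11.4,23.2,0,0,0,-0.133],[0.4,-14.3,21.5,0,0,0,-0.133],[0.4,0,0,25,0,0,0],[0.4,0,0,25,0,0,0],[0.4,0,0,20,0,0,0],[0.4,0,0,0,0,0,0]],
  ],
)

```text
clock: 2.5
eef_pos: [603.6, -131.8, 138.6]
ee_rot: [0.008, 1.0, 0.001, -0.003]
contact_force: [-0.7, -0.9, -0.7]
opening: 50.9
grasp_force: 0.0
```

```bash
python3 - <<'E'
from h import *
snap('scene','s1');snap('top','t1')
plan([606.5,-133,75],np.pi-.02-phi(get_obs()),1); o=get_obs(); print(o['qpos'].round(3),o['opening'],o['clock'],o['eef_pos'])
s=cv2.imread('pics/s1.png');t=cv2.imread('pics/t1.png')
r=lambda i,k:cv2.resize(i,None,fx=k,fy=k,interpolation=cv2.INTER_CUBIC)
o=np.zeros((600,800,3),np.uint8)
a=r(s[130:260,190:350],5)[:600,:800]; o[:a.shape[0],:a.shape[1]]=a
cv2.imwrite('pics/c1.png',o)
E
```

```text
tilt z [-1.3e-03  4.0e-04 -1.0e+00] phi 3.125 d [  0.8  -0.3 -67.2]
[np.float64(-0.8), np.float64(-0.2), np.float64(67.2), 0, 0, np.float64(0.003)]
[-0.345  0.428  0.041  1.185 -0.    -0.328] 51.18630300963857 2.6 [ 605.65861906 -132.74886743  142.19869344]
```

View pics/c1.png

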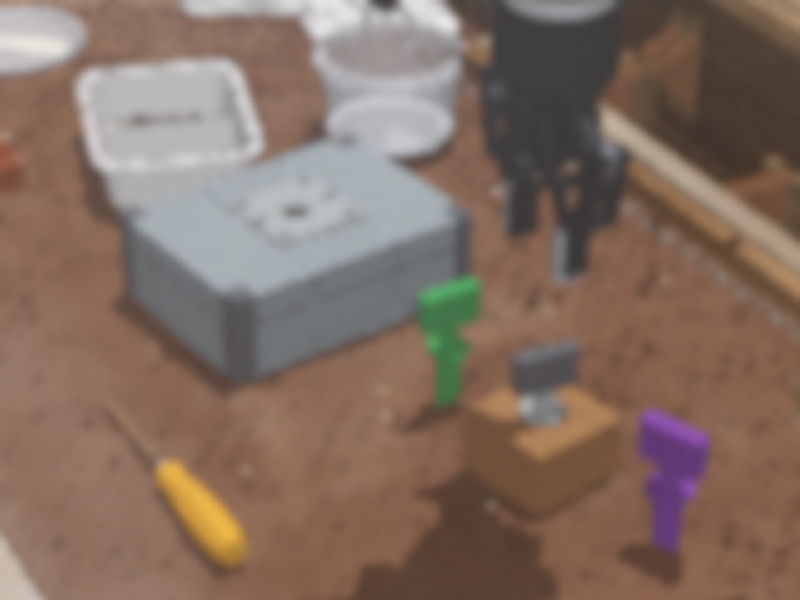

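The gripper is above and behind the block as seen here. The key's handle is at crop (546,370) and the lock hole at crop (296,211), which is scene (248.8,171.8). I'll check the gripper's projection and triangulate the lock.

```bash
python3 - <<'E'
from h import *
S=lambda c:(190+c[0]/5-.4,130+c[1]/5-.4)
C=lambda uv:((uv[0]-190+.4)*5,(uv[1]-130+.4)*5)
print('lock',tri(('t0',195.15,179.65),('s1',*S((296,211)))))
for y in(-25,25):
  print('tip',C(proj('s1',[605.7,-132.7+y,128])),C(proj('s1',[605.7,-132.7+y,135])))
hs=S((546,370)); q=lambda c:(260+(c[0]-400)/6-.42,145+c[1]/6-.42)
print('handle',tri(('t0',*q((514,135))),('s1',*hs)))
print('handle proj',C(proj('s1',[606.5,-133,78])),'green',tri(('s1',*S((450,295))),('t0',249,168)),get_obs()['eef_pos'])
print('block ctr',C(proj('s1',[606.5,-133,45])))
E
```

```text
lock [564.08739216 135.1087521   70.23930376]
tip (np.float64(570.3977120405706), np.float64(323.8810264996125)) (np.float64(570.9166489417167), np.float64(314.01455901024644))
tip (np.float64(527.45194956085), np.float64(285.48294319542487)) (np.float64(527.8405262039836), np.float64(275.7790654815075))
handle [ 607.11780234 -132.41294304   79.6953723 ]
handle proj (np.float64(546.8299938710028), np.float64(372.6853120563399)) green [597.53385274 -35.52299171  85.31553515] [ 605.65861906 -132.74886743  142.19869344]
block ctr (np.float64(544.7941703485021), np.float64(416.3845798303869))
```

```bash
python3 - <<'E'
from h import *
snap('scene','s2');snap('top','t2')
print(get_obs()['eef_pos'])
s=cv2.imread('pics/s2.png');s1=cv2.imread('pics/s1.png');t=cv2.imread('pics/t2.png')
print('diff',np.abs(s.astype(int)-s1).max())
r=lambda i,k:cv2.resize(i,None,fx=k,fy=k,interpolation=cv2.INTER_CUBIC)
o=np.zeros((480,800,3),np.uint8)
a=r(s[130:210,270:340],6); o[:,:420]=a
b=r(t[130:210,245:305],6); o[:,430:790]=b
cv2.imwrite('pics/c2.png',o)
for z in(78,128,135,142): print(z,(proj('s2',[606,-133,z])-[270,130]+.4)*6,(proj('t2',[606,-133,z])-[245,130]+.4)*6+[430,0])
E
```

```text
[ 606.75616799 -133.26466733  143.7072141 ]
diff 51
78 [175.36761046 447.47288861] [634.05320521 229.0139801 ]
128 [179.17360872 365.43359812] [642.73364895 208.28559603]
135 [179.71836411 353.69125284] [644.00343196 205.25342962]
142 [180.26611984 341.88423458] [645.28728435 202.18766636]
```

View pics/c2.png

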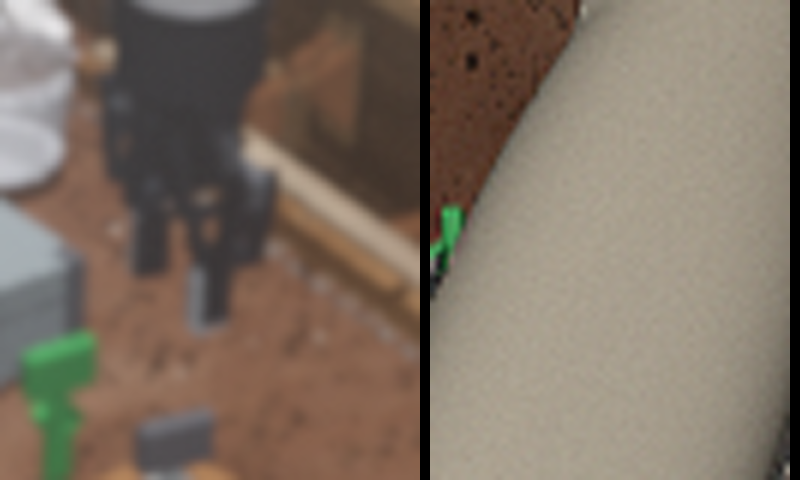

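Call:
servo_tool(
  steps=[
    [[0.4,0,0,15,0,0,0],[0.4,0,0,15,0,0,0],[0.4,0,0,12,0,0,0],[0.4,0,0,0,0,0,0]],
  ],
)

```text
clock: 3.1
eef_pos: [605.4, -132.7, 99.5]
ee_rot: [0.008, 1.0, 0.0, -0.001]
contact_force: [-0.3, -0.8, 0.0]
opening: 51.5
grasp_force: 0.0
```

```bash
python3 - <<'E'
from h import *
snap('scene','s3')
print(get_obs()['eef_pos'],get_obs()['contact_force'])
s=cv2.imread('pics/s3.png')
cv2.imwrite('pics/c3.png',cv2.resize(s[150:240,250:350],None,fx=6,fy=6,interpolation=cv2.INTER_CUBIC))
for z in(78,86,93,100): print(z,(proj('s3',[606,-133,z])-[250,150]+.4)*6)
E
```

```text
[ 605.82724032 -132.90565637  100.3542243 ] [-0.03565559 -0.40197754  0.27932801]
78 [295.36761046 327.47288861]
86 [295.96672522 314.55881281]
93 [296.49398563 303.1935765 ]
100 [297.02410281 291.76676166]
```

View pics/c3.png

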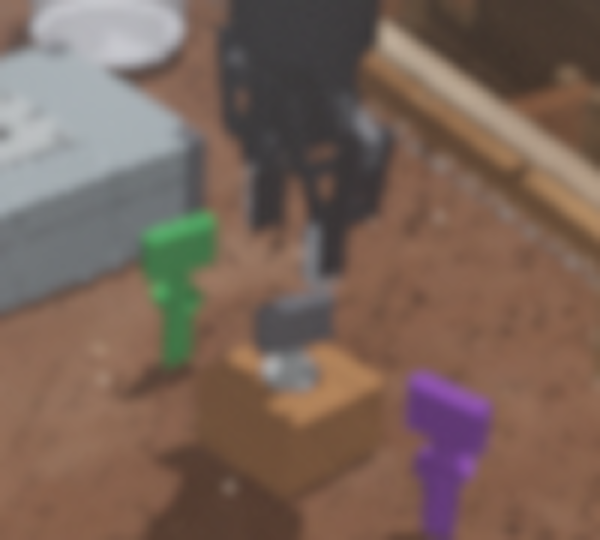

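Seen in the picture, the fingers straddle the handle in line with it. The tips look rather high, so I go down to grasp height and feel whether they hold.

Call:
servo_tool(
  steps=[
    [[0.4,0,0,10,0,0,0],[0.4,0,0,10,0,0,0],[0.4,0,0,5,0,0,0],[0.4,0,0,0,0,0,0]],
  ],
)

```text
clock: 3.55
eef_pos: [605.2, -132.6, 74.1]
ee_rot: [0.008, 1.0, 0.0, -0.001]
contact_force: [0.5, -0.1, 0.7]
opening: 51.3
grasp_force: 0.0
```

Call:
servo_tool(
  steps=[
    [[1,0,0,0,0,0,0],[1,0,0,0,0,0,0],[1,0,0,0,0,0,0],[1,0,0,0,0,0,0],[1,0,0,0,0,0,0],[1,0,0,0,0,0,0]],
  ],
  squeeze=40,
)

```text
clock: 4.15
eef_pos: [606.1, -132.9, 75.5]
ee_rot: [0.008, 1.0, -0.0, 0.0]
contact_force: [-0.1, -0.0, -0.6]
opening: 0.1
grasp_force: 0.0
```

```bash
python3 - <<'E'
from h import *
snap('scene','s4')
o=get_obs();print(o)
s=cv2.imread('pics/s4.png')
cv2.imwrite('pics/c4.png',cv2.resize(s[150:240,250:350],None,fx=6,fy=6,interpolation=cv2.INTER_CUBIC))
E
```

```text
{'clock': 4.2, 'qpos': array([-3.45090108e-01,  4.69180541e-01, -6.48845043e-02,  1.03652587e+00,
       -7.66178527e-05, -3.28305337e-01]), 'joint_vel': array([ 0.00074858,  0.00064586, -0.00015795, -0.00194349, -0.00019244,
       -0.00013026]), 'effort': array([-2.99031954e-04, -5.44561744e+01,  2.77916461e+01, -1.28628064e-03,
       -5.38273707e-04, -5.79400336e-06]), 'eef_pos': array([ 606.09287183, -132.88890788,   75.4774093 ]), 'ee_rot': array([ 8.39229077e-03,  9.99964778e-01, -7.00886968e-05,  8.42817859e-05]), 'contact_force': array([0.82116207, 1.03130417, 0.38227702]), 'ft_torque': array([-0.00896821,  0.00478434, -0.02564144]), 'grasp_force': 0.0, 'opening': -0.054018101627284335}
```

View pics/c4.png

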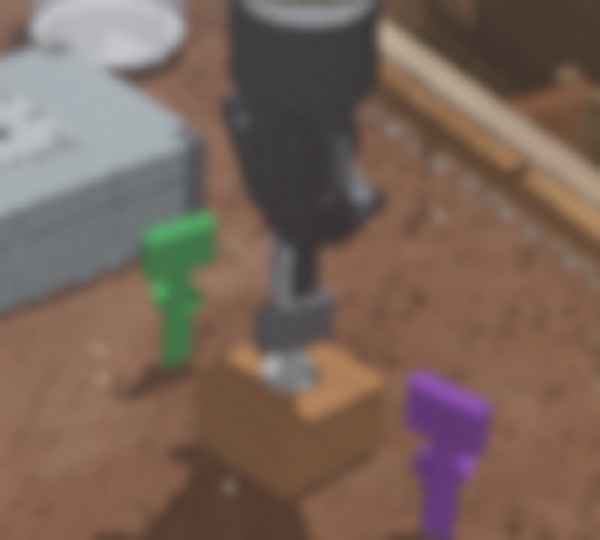

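The gripper closed on nothing. The key still stands in its block, and the finger ends show at crop (300,298), about at the handle's top edge and some 30 mm higher than the state says. I check this offset against the start picture.

```bash
python3 - <<'E'
from h import *
s=cv2.imread('pics/s0.png')
cv2.imwrite('pics/c5.png',cv2.resize(s[210:300,195:305],None,fx=6,fy=6,interpolation=cv2.INTER_CUBIC))
c=lambda p:((proj('s0',p)-[195,210]+.4)*6).round(0)
p=np.array([257.7,-514,212.]);y=np.array([.448,-.894,0])
for dz in(-1,28):
  for k in(-49,0,49): print(dz,k,c(p+k*y+[0,0,dz]))
print('horiz', [c(p+k*y+[17,35,-1]) for k in(-49,49)])
# shift directions at key and start
print(c(p+[0,0,100])-c(p),c(p+[37,75,0])-c(p))
E
```

```text
-1 -49 [232. 402.]
-1 0 [345. 461.]
-1 49 [464. 523.]
28 -49 [229. 339.]
28 0 [344. 397.]
28 49 [465. 458.]
horiz [array([235., 328.]), array([459., 440.])]
[  -5. -232.] [  -1. -163.]
```

View pics/c5.png

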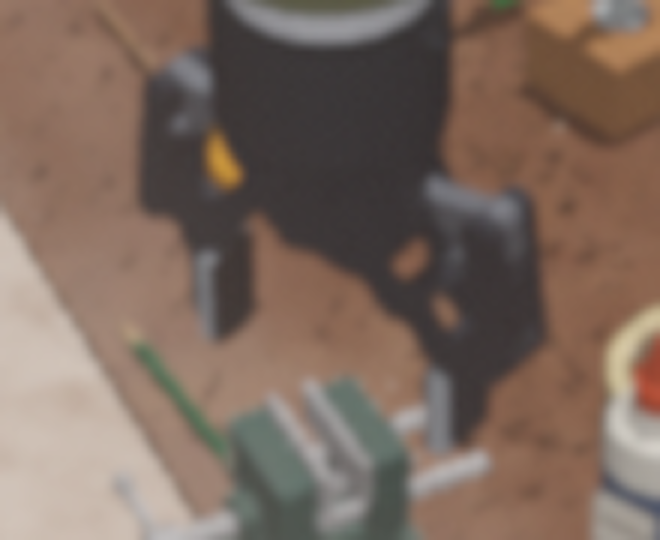

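The start picture shows the same offset, with finger ends at crop (222,338) and (455,450) fitting about +28 mm in z. I test it by a gentle touch with the shut fingers on the handle's top.

Call:
servo_tool(
  steps=[
    [[1,0,0,0.5,0,0,0],[1,0,0,0.5,0,0,0],[1,0,0,0.5,0,0,0],[1,0,0,0.5,0,0,0],[1,0,0,0,0,0,0]],
  ],
)

```text
clock: 4.7
eef_pos: [606.1, -132.9, 74.2]
ee_rot: [0.008, 1.0, -0.0, 0.0]
contact_force: [-1.8, -0.1, 4.4]
opening: 0.4
grasp_force: 2.5
```

Call:
servo_tool(
  steps=[
    [[1,0,0,0.5,0,0,0],[1,0,0,0.5,0,0,0],[1,0,0,0.5,0,0,0],[1,0,0,0.5,0,0,0],[1,0,0,0,0,0,0]],
  ],
)

```text
clock: 5.2
eef_pos: [606.5, -133.1, 74.2]
ee_rot: [0.008, 1.0, -0.001, 0.001]
contact_force: [-4.5, 1.5, 14.8]
opening: 0.4
grasp_force: 7.5
```

Contact came at a reported TCP z of 74.2 with the handle top at about 93, so the fingertips sit about 33 mm higher than the state says. I correct for that: back up, open, and go down to a reported z of about 43.

Call:
servo_tool(
  steps=[
    [[1,0,0,-10,0,0,0],[0.4,0,0,-3,0,0,0],[0.4,0,0,0,0,0,0],[0.4,0,0,0,0,0,0],[0.4,0,0,0,0,0,0],[0.4,0,0,0,0,0,0],[0.4,0,0,5,0,0,0],[0.4,0,0,8,0,0,0]],
  ],
)

```text
clock: 6.0
eef_pos: [606.4, -133.0, 71.2]
ee_rot: [0.008, 1.0, -0.0, 0.0]
contact_force: [-1.2, 0.2, 0.1]
opening: 51.4
grasp_force: 0.0
```

Call:
servo_tool(
  steps=[
    [[0.4,0,0,6,0,0,0],[0.4,0,0,6,0,0,0],[0.4,0,0,6,0,0,0],[0.4,0,0,6,0,0,0],[0.4,0,0,4,0,0,0],[0.4,0,0,0,0,0,0]],
  ],
)

```text
clock: 6.6
eef_pos: [605.6, -132.7, 42.6]
ee_rot: [0.008, 1.0, 0.0, -0.001]
contact_force: [-1.1, 0.3, 0.1]
opening: 51.1
grasp_force: 0.0
```

Call:
servo_tool(
  steps=[
    [[1,0,0,0,0,0,0],[1,0,0,0,0,0,0],[1,0,0,0,0,0,0],[1,0,0,0,0,0,0],[1,0,0,0,0,0,0]],
  ],
  squeeze=40,
)

```text
clock: 7.1
eef_pos: [606.3, -132.8, 43.9]
ee_rot: [0.008, 1.0, -0.0, 0.0]
contact_force: [-0.1, 1.0, 2.0]
opening: 11.6
grasp_force: 42.4
```

The grip holds at an opening of 11.6 mm, the handle's thickness. I lift the key straight out.

Call:
servo_tool(
  steps=[
    [[1,0,0,-5,0,0,0],[1,0,0,-12,0,0,0],[1,0,0,-18,0,0,0],[1,0,0,-20,0,0,0],[1,0,0,-20,0,0,0],[1,0,0,-20,0,0,0],[1,0,0,-10,0,0,0],[1,0,0,0,0,0,0]],
  ],
  squeeze=60,
)

```text
clock: 7.9
eef_pos: [607.1, -133.4, 150.6]
ee_rot: [0.008, 1.0, -0.001, 0.002]
contact_force: [-0.8, -0.5, -1.1]
opening: 11.0
grasp_force: 59.7
```

```bash
python3 - <<'E'
from h import *
plan([563.8,135.0,148],0.47,13); o=get_obs(); print(o['opening'],o['contact_force'],o['eef_pos'])
E
```

```text
tilt z [ 0.0033 -0.0016 -1.    ] phi 3.125 d [-43.3 268.4  -2.6]
[np.float64(3.7), np.float64(20.6), np.float64(0.2), 0, 0, -0.036]
[np.float64(2.9), np.float64(20.7), np.float64(0.2), 0, 0, -0.036]
[np.float64(2.2), np.float64(20.8), np.float64(0.2), 0, 0, -0.036]
[np.float64(1.4), np.float64(20.9), np.float64(0.2), 0, 0, -0.036]
[np.float64(0.7), np.float64(20.9), np.float64(0.2), 0, 0, -0.036]
[np.float64(-0.1), np.float64(20.9), np.float64(0.2), 0, 0, -0.036]
[np.float64(-0.8), np.float64(20.9), np.float64(0.2), 0, 0, -0.036]
[np.float64(-1.6), np.float64(20.9), np.float64(0.2), 0, 0, -0.036]
[np.float64(-2.3), np.float64(20.8), np.float64(0.2), 0, 0, -0.036]
[np.float64(-3.1), np.float64(20.7), np.float64(0.2), 0, 0, -0.036]
[np.float64(-3.8), np.float64(20.6), np.float64(0.2), 0, 0, -0.036]
[np.float64(-4.6), np.float64(20.4), np.float64(0.2), 0, 0, -0.036]
[np.float64(-5.3), np.float64(20.2), np.float64(0.2), 0, 0, -0.036]
10.950829568300431 [-0.77006088 -0.46010295 -1.11718403] [ 607.10633531 -133.42503373  150.60527239]
```

Call:
servo_tool(
  steps=[
    [[1,3.7,10,-15,0,0,-0.036],[1,2.9,20.7,-10,0,0,-0.036],[1,2.2,20.8,0,0,0,-0.036],[1,1.4,20.9,0,0,0,-0.036],[1,0.7,20.9,0,0,0,-0.036],[1,-0.1,20.9,0,0,0,-0.036],[1,-0.8,20.9,0,0,0,-0.036],[1,-1.6,20.9,0,0,0,-0.036]],
  ],
)

```text
clock: 8.7
eef_pos: [578.0, 23.3, 173.1]
ee_rot: [-0.137, 0.991, 0.0, -0.001]
contact_force: [0.9, 1.0, -1.3]
opening: 11.3
grasp_force: 59.7
```

Call:
servo_tool(
  steps=[
    [[1,-2.3,20.8,0,0,0,-0.036],[1,-3.1,20.7,0,0,0,-0.036],[1,-3.8,20.6,0,0,0,-0.036],[1,-4.6,20.4,0,0,0,-0.036],[1,-5.3,20.2,0,0,0,-0.036],[1,-2.5,10,10,0,0,0],[1,0,0,15,0,0,0],[1,0,0,0,0,0,0]],
  ],
)

```text
clock: 9.5
eef_pos: [558.1, 135.4, 145.6]
ee_rot: [-0.224, 0.975, 0.0, -0.003]
contact_force: [0.6, 0.3, -1.2]
opening: 11.1
grasp_force: 59.6
```

```bash
python3 - <<'E'
from h import *
snap('scene','s6')
plan([563.8,135.0,118],0.,1); o=get_obs(); print(o['opening'],o['contact_force'],o['eef_pos'],o['qpos'].round(2),o['clock'])
s=cv2.imread('pics/s6.png')
cv2.imwrite('pics/c6.png',cv2.resize(s[110:210,200:310],None,fx=6,fy=6,interpolation=cv2.INTER_CUBIC))
c=lambda p:((proj('s6',p)-[200,110]+.4)*6).round(0)
x,y,z=o['eef_pos']; b=z-43.5+4
for n,h in(('bot',0),('collar',41),('handle',74)): print(n,c([x,y,b+h]))
print('lock',c([564.1,135.1,70]))
E
```

```text
tilt z [-3.9e-03 -7.0e-04 -1.0e+00] phi -2.69 d [  4.9  -0.1 -28.7]
[np.float64(-4.4), np.float64(-2.3), np.float64(28.7), 0, 0, -0.0]
11.22355754143466 [-0.65802972 -0.40084125 -0.42367712] [558.85537851 135.10505842 146.72040549] [ 0.1   0.34 -0.07  1.16 -0.   -0.35] 9.55
bot [286. 320.]
collar [284. 256.]
handle [283. 204.]
lock [295. 374.]
```

View pics/c6.png

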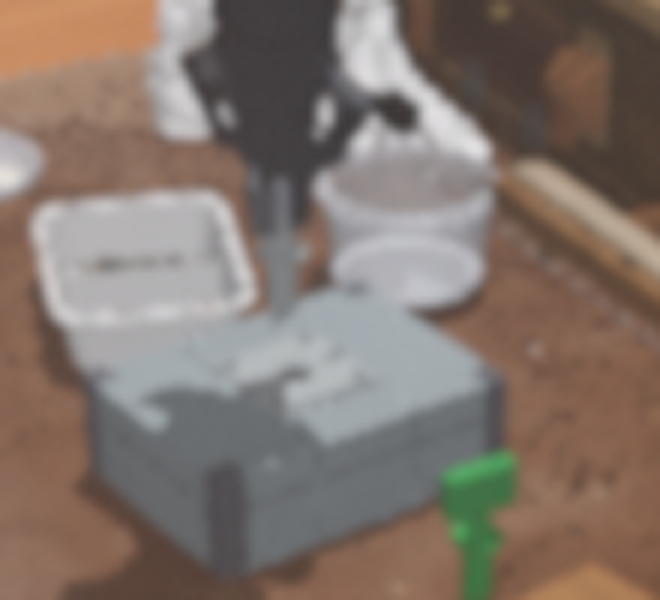

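The key hangs over the case, its lower end at about crop (283,316), close to the predicted (286,320). The collar isn't clear in this view, so I check the numbers there.

```bash
python3 - <<'E'
from h import *
g=cv2.cvtColor(cv2.imread('pics/s6.png'),cv2.COLOR_BGR2GRAY)
print('u 236..258')
for v in range(134,176): print(v,g[v,236:259])
E
```

```text
u 236..258
134 [ 91  85  80  74  68  65  66  66  65  65  65  65  65  64  65  64  68  69
  65  64  69 100 150]
135 [102  99  96  85  74  67  66  65  66  64  66  66  64  65  65  64  64  64
  64  65  76 108 149]
136 [107 107 106  98  84  72  68  66  65  64  66  66  65  65  65  65  64  66
  70  75  92 119 147]
137 [112 112 111 107  96  84  77  71  66  65  65  66  65  66  65  65  70  81
  91 102 118 134 147]
138 [115 113 113 112 106  96  90  78  67  68  70  70  67  65  65  69  87 115
 130 131 137 143 145]
139 [111 111 113 112 107 102  99  83  71  77  85  82  73  67  65  78 111 148
 160 150 142 142 141]
140 [107 108 110 109 104 102 102  87  78  89 100  98  80  68  68  88 131 166
 174 158 143 139 138]
141 [118 109 108 105  98  95  96  87  83  94 106 105  85  69  69  94 140 173
 179 164 147 141 139]
142 [148 125 111 104  95  87  88  86  85  93 106 107  87  70  68  91 132 165
 176 170 160 152 146]
143 [178 155 126 108  97  87  84  85  86  94 105 107  88  71  68  83 114 146
 165 172 170 166 159]
144 [193 181 147 114  99  88  85  84  86  94 107 107  89  70  67  80 100 126
 150 165 173 174 168]

[... 2368 characters left out ...]
66 171]
169 [169 168 167 172 178 182 183 184 185 184 184 182 181 180 181 183 184 180
 172 165 166 173 176]
170 [166 162 161 170 181 185 185 185 185 182 178 172 167 166 169 175 180 180
 177 176 179 182 180]
171 [159 158 161 171 181 185 184 183 180 174 164 151 142 140 147 160 175 182
 184 184 185 185 179]
172 [159 161 165 173 178 178 174 171 165 156 142 127 122 124 134 155 175 183
 185 186 186 183 175]
173 [163 166 165 163 162 158 152 146 140 133 128 131 144 151 156 168 180 185
 186 185 183 179 170]
174 [158 164 161 149 136 129 125 122 121 121 126 148 169 177 178 181 183 183
 181 178 174 168 161]
175 [138 149 148 137 121 114 114 117 118 117 126 152 176 183 183 181 178 175
 172 166 159 157 156]
```

The numbers fit: the collar is at v≈150–153 and the shaft is centred at u≈246, ending at v≈162. The key is upright as expected. Next I move over the hole and go down.

Call:
servo_tool(
  steps=[
    [[1,-4.4,-2.3,0,0,0,0],[1,0,0,14,0,0,0],[1,0,0,14,0,0,0],[1,0,0,0,0,0,0],[1,0,0,0,0,0,0]],
  ],
)

```text
clock: 10.05
eef_pos: [565.9, 134.6, 120.8]
ee_rot: [-0.223, 0.975, -0.0, 0.0]
contact_force: [-0.1, 0.3, -0.7]
opening: 11.1
grasp_force: 59.6
```

```bash
python3 - <<'E'
from h import *
snap('scene','s7')
plan([563.8,135.0,110],0.,1); o=get_obs(); print(o['contact_force'],o['eef_pos'],o['clock'])
x,y,z=o['eef_pos']; b=z-39.5
for n,h in(('bot',0),('collar',41)): print(n,proj('s7',[x,y,b+h]))
g=cv2.cvtColor(cv2.imread('pics/s7.png'),cv2.COLOR_BGR2GRAY)
for v in range(150,178): print(v,g[v,236:264])
E
```

```text
tilt z [ 0.0011  0.     -1.    ] phi -2.691 d [ -2.5   0.3 -11.3]
[np.float64(2.1), np.float64(1.3), np.float64(11.3), 0, 0, -0.0]
[-0.52036894 -0.53084078 -2.48521623] [566.25591741 134.72861551 121.26429584] 10.1
bot [249.36571055 168.83936811]
collar [249.12546009 158.4842083 ]
150 [153 178 197 187 149 115 103  92  85  84  85  91 105 110  95  74  66  75
  96 120 138 152 163 173 180 186 189 191]
151 [149 168 191 193 164 126 107  95  87  84  84  91 106 111  97  76  67  75
  95 122 145 164 177 185 189 190 189 187]
152 [148 159 183 194 175 138 112  99  90  84  85  90 105 113 100  79  72  78
  98 128 158 177 184 185 184 183 182 180]
153 [155 156 174 192 185 151 117 102  93  86  85  91 106 115 105  88  82  85
 102 140 171 184 182 178 177 177 177 178]
154 [163 155 165 189 193 167 128 108  98  91  89  94 108 118 112  99  93  90
 106 147 175 181 175 173 175 176 177 178]
155 [166 153 159 186 200 183 143 113 104 102 102 105 115 123 120 109  99  91
 101 139 166 171 169 170 172 175 177 178]
156 [167 152 153 175 194 186 150 117 111 112 114 117 123 127 122 114 108  99
  99 124 151 161 159 159 16
[... 1813 characters left out ...]
151 160 170 175 172 165 161 152 138 119 106 105 123 150 174 184
 186 186 186 183 174 163 161 166 168 168]
173 [130 128 132 138 147 152 146 138 134 129 118 106  99 105 131 161 179 185
 185 185 183 179 170 158 153 157 161 163]
174 [118 116 116 118 122 125 121 118 119 118 116 113 112 121 145 171 182 184
 182 178 173 168 161 154 152 154 158 163]
175 [110 110 110 111 112 114 114 116 118 117 115 115 118 125 144 166 175 176
 172 165 159 158 156 158 160 161 163 166]
176 [108 109 110 109 110 112 115 116 117 116 112 112 116 123 138 154 162 164
 165 159 156 160 162 163 165 166 166 167]
177 [109 109 109 109 110 111 114 115 116 115 113 112 116 124 137 150 154 160
 166 164 162 164 165 166 167 166 166 166]
```

Blade tip at scene (248.9,169), the hole at (248.8,171.8). It is well lined up apart from about 1.3 mm in x. I go down gently and watch the force.

Call:
servo_tool(
  steps=[
    [[1,1.2,0.6,0,0,0,0],[1,0,0,5,0,0,0],[1,0,0,4,0,0,0],[1,0,0,1,0,0,0],[1,0,0,1,0,0,0],[1,0,0,1,0,0,0],[1,0,0,0,0,0,0]],
  ],
)

```text
clock: 10.8
eef_pos: [564.2, 135.0, 108.3]
ee_rot: [-0.224, 0.975, -0.0, -0.0]
contact_force: [0.2, 0.1, -1.2]
opening: 10.8
grasp_force: 59.6
```

Call:
servo_tool(
  steps=[
    [[1,0,0,1,0,0,0],[1,0,0,1,0,0,0],[1,0,0,1,0,0,0],[1,0,0,0,0,0,0]],
  ],
)

```text
clock: 11.2
eef_pos: [564.1, 135.0, 105.2]
ee_rot: [-0.224, 0.975, -0.0, -0.0]
contact_force: [-0.0, 0.2, -1.6]
opening: 10.9
grasp_force: 59.6
```

Call:
servo_tool(
  steps=[
    [[1,0,0,1,0,0,0],[1,0,0,1,0,0,0],[1,0,0,1,0,0,0],[1,0,0,0,0,0,0]],
  ],
)

```text
clock: 11.6
eef_pos: [564.1, 135.0, 102.2]
ee_rot: [-0.224, 0.975, -0.0, -0.0]
contact_force: [0.9, -0.2, -0.9]
opening: 11.3
grasp_force: 59.6
```

Call:
servo_tool(
  steps=[
    [[1,0,0,1,0,0,0],[1,0,0,1,0,0,0],[1,0,0,1,0,0,0],[1,0,0,0,0,0,0]],
  ],
)

```text
clock: 12.0
eef_pos: [564.1, 135.0, 99.2]
ee_rot: [-0.224, 0.975, -0.0, -0.0]
contact_force: [-0.1, 0.2, -1.9]
opening: 11.0
grasp_force: 59.6
```

Call:
servo_tool(
  steps=[
    [[1,0,0,1,0,0,0],[1,0,0,1,0,0,0],[1,0,0,0,0,0,0]],
  ],
)

```text
clock: 12.3
eef_pos: [564.0, 135.0, 97.2]
ee_rot: [-0.224, 0.975, -0.0, -0.0]
contact_force: [0.3, 0.7, -1.0]
opening: 11.0
grasp_force: 59.6
```

Call:
servo_tool(
  steps=[
    [[1,0,0,1,0,0,0],[1,0,0,1,0,0,0],[1,0,0,1,0,0,0],[1,0,0,0,0,0,0]],
  ],
)

```text
clock: 12.7
eef_pos: [564.0, 135.0, 94.2]
ee_rot: [-0.224, 0.975, -0.0, -0.0]
contact_force: [0.0, 0.1, -1.9]
opening: 11.0
grasp_force: 59.6
```

Call:
servo_tool(
  steps=[
    [[1,0,0,1,0,0,0],[1,0,0,1,0,0,0],[1,0,0,1,0,0,0],[1,0,0,0,0,0,0]],
  ],
)

```text
clock: 13.1
eef_pos: [564.1, 135.0, 91.2]
ee_rot: [-0.224, 0.975, -0.0, -0.0]
contact_force: [-0.7, -1.2, -1.7]
opening: 11.1
grasp_force: 59.6
```

Call:
servo_tool(
  steps=[
    [[1,0,0,1,0,0,0],[1,0,0,1,0,0,0],[1,0,0,1,0,0,0],[1,0,0,1,0,0,0],[1,0,0,0,0,0,0]],
  ],
)

```text
clock: 13.6
eef_pos: [564.0, 135.0, 87.2]
ee_rot: [-0.224, 0.975, -0.0, -0.0]
contact_force: [-0.5, 0.2, -1.1]
opening: 11.1
grasp_force: 59.6
```

```bash
python3 -c "
from h import *
o=get_obs();print(o['clock'],o['eef_pos'],o['contact_force'],o['ft_torque'],phi(o),o['qpos'])"
```

```text
13.6 [564.03196506 134.98266962  87.16868372] [-0.47481278  0.23699959 -1.12215319] [0.02799686 0.00127956 0.0114921 ] -2.6903647363624854 [ 9.65769917e-02  3.88217886e-01 -1.61007928e-01  1.02190188e+00
 -1.07214152e-04 -3.54650905e-01]
```

The shaft is in the hole with no load. I feel for the barrel.

Call:
servo_tool(
  steps=[
    [[1,0,0,1,0,0,0],[1,0,0,1,0,0,0],[1,0,0,1,0,0,0],[1,0,0,1,0,0,0],[1,0,0,0.5,0,0,0],[1,0,0,0,0,0,0]],
  ],
)

```text
clock: 14.2
eef_pos: [564.1, 135.0, 82.8]
ee_rot: [-0.224, 0.975, -0.0, -0.0]
contact_force: [0.5, -0.2, -1.3]
opening: 11.2
grasp_force: 59.6
```

Call:
servo_tool(
  steps=[
    [[1,0,0,0.5,0,0,0],[1,0,0,0.5,0,0,0],[1,0,0,0.5,0,0,0],[1,0,0,0,0,0,0]],
  ],
)

```text
clock: 14.6
eef_pos: [564.1, 135.0, 81.3]
ee_rot: [-0.224, 0.975, -0.0, -0.0]
contact_force: [-1.0, -0.5, -0.9]
opening: 11.0
grasp_force: 59.6
```

Call:
servo_tool(
  steps=[
    [[1,0,0,0.5,0,0,0],[1,0,0,0.5,0,0,0],[1,0,0,0,0,0,0]],
  ],
)

```text
clock: 14.9
eef_pos: [564.3, 135.0, 80.8]
ee_rot: [-0.224, 0.975, -0.0, 0.0]
contact_force: [-0.7, 0.8, 1.6]
opening: 11.3
grasp_force: 60.0
```

Contact at a reported z of 80.9, as predicted. I press lightly and start to turn anticlockwise.

Call:
servo_tool(
  steps=[
    [[1,0,0,0.5,0,0,0],[1,0,0,0.5,0,0,0],[1,0,0,0.3,0,0,0],[1,0,0,0,0,0,-0.04],[1,0,0,0,0,0,-0.04],[1,0,0,0,0,0,-0.04],[1,0,0,0,0,0,0]],
  ],
)

```text
clock: 15.6
eef_pos: [564.7, 135.0, 79.4]
ee_rot: [-0.282, 0.959, -0.0, 0.001]
contact_force: [-0.1, -0.2, 3.7]
opening: 11.0
grasp_force: 60.4
```

```bash
python3 -c "
from h import *
o=get_obs();print(o['clock'],o['eef_pos'],o['contact_force'],o['ft_torque'],phi(o)+np.pi)"
```

```text
15.6 [564.72762788 135.00898669  79.41645791] [-0.06981524 -0.19633348  3.73333002] [-0.05771857  0.09651067  0.01694894] 0.571303725241485
```

Call:
servo_tool(
  steps=[
    [[1,0,0,0,0,0,-0.05],[1,0,0,0,0,0,-0.05],[1,0,0,0,0,0,-0.05],[1,0,0,0,0,0,0]],
  ],
)

```text
clock: 16.0
eef_pos: [564.9, 135.0, 79.4]
ee_rot: [-0.352, 0.936, -0.0, 0.001]
contact_force: [0.8, -0.2, 3.3]
opening: 11.0
grasp_force: 60.4
```

Call:
servo_tool(
  steps=[
    [[1,0,0,0,0,0,-0.05],[1,0,0,0,0,0,-0.05],[1,0,0,0,0,0,-0.05],[1,0,0,0,0,0,0]],
  ],
)

```text
clock: 16.4
eef_pos: [564.7, 135.0, 79.3]
ee_rot: [-0.421, 0.907, -0.0, 0.0]
contact_force: [0.5, -0.3, 3.0]
opening: 11.0
grasp_force: 60.4
```

Call:
servo_tool(
  steps=[
    [[1,0,0,0,0,0,-0.05],[1,0,0,0,0,0,-0.05],[1,0,0,0,0,0,-0.05],[1,0,0,0,0,0,0]],
  ],
)

```text
clock: 16.8
eef_pos: [564.6, 135.0, 79.3]
ee_rot: [-0.488, 0.873, -0.0, 0.0]
contact_force: [1.4, -0.3, 2.9]
opening: 11.2
grasp_force: 60.4
```

Call:
servo_tool(
  steps=[
    [[1,0,0,0,0,0,-0.05],[1,0,0,0,0,0,-0.05],[1,0,0,0,0,0,-0.05],[1,0,0,0,0,0,0]],
  ],
)

```text
clock: 17.2
eef_pos: [564.5, 135.0, 79.2]
ee_rot: [-0.552, 0.834, -0.0, 0.0]
contact_force: [0.3, -0.0, 2.8]
opening: 11.2
grasp_force: 60.4
```

Call:
servo_tool(
  steps=[
    [[1,0,0,0.5,0,0,-0.05],[1,0,0,0,0,0,-0.05],[1,0,0,0,0,0,-0.05],[1,0,0,0,0,0,0]],
  ],
)

```text
clock: 17.6
eef_pos: [564.7, 134.9, 78.8]
ee_rot: [-0.613, 0.79, -0.0, 0.0]
contact_force: [1.3, 0.6, 2.8]
opening: 11.3
grasp_force: 60.4
```

Call:
servo_tool(
  steps=[
    [[1,0,0,0,0,0,-0.05],[1,0,0,0,0,0,-0.05],[1,0,0,0,0,0,-0.05],[1,0,0,0,0,0,0]],
  ],
)

```text
clock: 18.0
eef_pos: [564.8, 134.9, 78.8]
ee_rot: [-0.67, 0.742, -0.0, 0.0]
contact_force: [2.2, -1.3, 3.9]
opening: 10.6
grasp_force: 60.4
```

Call:
servo_tool(
  steps=[
    [[1,0,0,0.3,0,0,-0.05],[1,0,0,0,0,0,-0.05],[1,0,0,0,0,0,-0.05],[1,0,0,0,0,0,0]],
  ],
)

```text
clock: 18.4
eef_pos: [564.9, 134.9, 78.6]
ee_rot: [0.724, -0.69, 0.001, -0.0]
contact_force: [1.2, -1.1, 4.3]
opening: 11.4
grasp_force: 60.4
```

Call:
servo_tool(
  steps=[
    [[1,0,0,0,0,0,-0.05],[1,0,0,0,0,0,-0.05],[1,0,0,0,0,0,-0.05],[1,0,0,0,0,0,0]],
  ],
)

```text
clock: 18.8
eef_pos: [564.9, 134.9, 77.9]
ee_rot: [0.773, -0.634, 0.0, -0.0]
contact_force: [4.4, -0.6, -0.1]
opening: 11.2
grasp_force: 59.8
```

```bash
python3 -c "
from h import *
o=get_obs();print(o['clock'],o['eef_pos'],o['contact_force'],o['ft_torque'],phi(o)+np.pi,o['qpos'].round(2))"
```

```text
18.8 [564.90554499 134.87564496  77.94646033] [ 4.38772805 -0.64215637 -0.09330589] [-0.2406435  -1.09576935 -0.00879888] 1.7683528101359371 [ 0.1   0.4  -0.17  1.   -0.   -1.67]
```

The force fell from about 5 N to about 1 N and z dropped at φ≈1.77: the slot is found. I go down gently and ease the side load.

Call:
servo_tool(
  steps=[
    [[1,0,0.4,0.5,0,0,0],[1,0,0,0.5,0,0,0],[1,0,0,0.5,0,0,0],[1,0,0,0,0,0,0]],
  ],
)

```text
clock: 19.2
eef_pos: [564.8, 134.7, 77.1]
ee_rot: [0.774, -0.634, 0.001, -0.0]
contact_force: [5.8, -1.3, 1.5]
opening: 10.7
grasp_force: 60.0
```

Call:
servo_tool(
  steps=[
    [[1,0,-0.6,0,0,0,0],[1,0,-0.6,0,0,0,0],[1,0,0,0,0,0,0]],
  ],
)

```text
clock: 19.5
eef_pos: [564.9, 134.9, 76.7]
ee_rot: [0.774, -0.633, 0.0, 0.0]
contact_force: [4.0, -3.5, 2.3]
opening: 11.2
grasp_force: 60.0
```

Call:
servo_tool(
  steps=[
    [[1,0,0,0,0,0,-0.03],[1,0,0,0.3,0,0,-0.03],[1,0,0,0,0,0,0]],
  ],
)

```text
clock: 19.8
eef_pos: [565.1, 135.1, 76.4]
ee_rot: [0.793, -0.609, 0.0, 0.0]
contact_force: [4.5, -2.8, 0.6]
opening: 11.0
grasp_force: 59.9
```

```bash
python3 -c "
from h import *
o=get_obs();print(o['clock'],o['eef_pos'],o['contact_force'],o['ft_torque'],phi(o)+np.pi,R.from_quat(o['ee_rot']).as_matrix()[:,2])"
```

```text
19.8 [565.12301822 135.07307894  76.44064726] [ 4.45822553 -2.78018458  0.64504643] [-0.53208736 -1.04951022 -0.0102529 ] 1.8319655535417176 [ 2.87192624e-04 -2.65831089e-04 -9.99999923e-01]
```

Call:
servo_tool(
  steps=[
    [[1,0.4,-0.4,0,0,0,0],[1,0.4,-0.4,0.3,0,0,0],[1,0,0,0.5,0,0,0],[1,0,0,0,0,0,0]],
  ],
)

```text
clock: 20.2
eef_pos: [565.3, 134.9, 75.2]
ee_rot: [0.793, -0.609, -0.001, 0.0]
contact_force: [1.9, -1.0, -0.9]
opening: 11.3
grasp_force: 59.9
```

```bash
python3 -c "
from h import *
o=get_obs();print(o['clock'],o['eef_pos'],o['contact_force'],o['ft_torque'],phi(o)+np.pi)"
```

```text
20.2 [565.28466026 134.90649672  75.24803748] [ 1.90995264 -0.97063487 -0.92731388] [-0.05137103 -0.53864089 -0.00771108] 1.831384771314958
```

The key is below the hard-stop level (75.2 against 76.4) and nearly free. I carry on down.

Call:
servo_tool(
  steps=[
    [[1,0.3,-0.3,0.5,0,0,0],[1,0,0,0.5,0,0,0],[1,0,0,0.5,0,0,0],[1,0,0,0.5,0,0,0],[1,0,0,0,0,0,0]],
  ],
)

```text
clock: 20.7
eef_pos: [565.6, 134.4, 73.2]
ee_rot: [0.793, -0.609, -0.0, 0.0]
contact_force: [-0.0, -0.6, -2.7]
opening: 11.2
grasp_force: 59.6
```

Call:
servo_tool(
  steps=[
    [[1,0,0,0.5,0,0,0],[1,0,0,0.5,0,0,0],[1,0,0,0,0,0,0]],
  ],
)

```text
clock: 21.0
eef_pos: [566.0, 134.3, 72.5]
ee_rot: [0.793, -0.609, -0.0, 0.0]
contact_force: [-0.1, -1.1, -1.2]
opening: 10.9
grasp_force: 59.6
```

Call:
servo_tool(
  steps=[
    [[1,0,0,0.5,0,0,0],[1,0,0,0.5,0,0,0],[1,0,0,0.5,0,0,0],[1,0,0,0,0,0,0]],
  ],
)

```text
clock: 21.4
eef_pos: [566.2, 134.3, 71.1]
ee_rot: [0.793, -0.609, -0.0, 0.0]
contact_force: [0.0, -0.1, -1.0]
opening: 11.2
grasp_force: 59.6
```

Call:
servo_tool(
  steps=[
    [[1,0,0,0.5,0,0,0],[1,0,0,0.5,0,0,0],[1,0,0,0,0,0,0]],
  ],
)

```text
clock: 21.7
eef_pos: [566.3, 134.3, 70.5]
ee_rot: [0.793, -0.609, 0.0, -0.0]
contact_force: [-1.5, -0.3, 2.2]
opening: 11.0
grasp_force: 60.2
```

```bash
python3 -c "
from h import *
o=get_obs();print(o['clock'],o['eef_pos'],o['contact_force'],o['ft_torque'],phi(o)+np.pi)"
```

```text
21.7 [566.33111471 134.34650832  70.49252502] [-1.48651639 -0.30592498  2.16695406] [-0.13916702  0.37948692 -0.02212308] 1.8312323336203
```

Home at z=70.5, with the collar about 2 mm above the plate as described, and the handle still about 1.69 rad from the ribs. Next I turn clockwise gently.

Call:
servo_tool(
  steps=[
    [[1,0,0,0,0,0,0.06],[1,0,0,0,0,0,0.08],[1,0,0,0,0,0,0.08],[1,0,0,0,0,0,0.08],[1,0,0,0,0,0,0]],
  ],
)

```text
clock: 22.2
eef_pos: [565.7, 134.4, 70.3]
ee_rot: [-0.693, 0.721, 0.0, -0.0]
contact_force: [-2.0, 0.0, 3.0]
opening: 11.1
grasp_force: 60.1
```

```bash
cat > st.py <<'E'
from h import *
o=get_obs();f=phi(o);F=o['contact_force'];d=np.array([F[0],F[1]])
X=np.array([np.cos(f),np.sin(f)]);Y=np.array([np.sin(f),-np.cos(f)])
print(o['clock'],o['eef_pos'].round(2),F.round(1),o['ft_torque'].round(3),'phi',round((f)%np.pi,3),'F tool',(X@d).round(1),(Y@d).round(1),'op',o['opening'])
E
python3 st.py
```

```text
22.2 [565.73 134.37  70.26] [-2.  0.  3.] [-0.116  0.69  -0.046] phi 1.531 F tool 0.0 2.0 op 11.099333873688696
```

Call:
servo_tool(
  steps=[
    [[1,0,0.3,0,0,0,0.08],[1,0,0.2,0,0,0,0.08],[1,0,0,0,0,0,0.08],[1,0,0,0,0,0,0.08],[1,0,0,0,0,0,0.08],[1,0,0,0,0,0,0]],
  ],
)

```text
clock: 22.8
eef_pos: [565.3, 134.4, 70.2]
ee_rot: [-0.537, 0.844, 0.0, -0.0]
contact_force: [-2.4, 0.3, 3.4]
opening: 10.8
grasp_force: 60.1
```

```bash
python3 st.py
```

```text
22.8 [565.26 134.44  70.19] [-2.4  0.3  3.4] [-0.039  0.85   0.05 ] phi 1.133 F tool 0.7 2.3 op 10.782355981424098
```

Call:
servo_tool(
  steps=[
    [[1,0.2,0.4,0,0,0,0.08],[1,0.2,0.3,0,0,0,0.08],[1,0,0,0,0,0,0.08],[1,0,0,0,0,0,0.08],[1,0,0,0,0,0,0.08],[1,0,0,0,0,0,0]],
  ],
)

```text
clock: 23.4
eef_pos: [564.7, 134.6, 70.2]
ee_rot: [-0.359, 0.933, 0.0, -0.0]
contact_force: [-2.6, 0.5, 2.1]
opening: 11.0
grasp_force: 60.1
```

```bash
python3 st.py
```

```text
23.4 [564.74 134.65  70.2 ] [-2.6  0.5  2.1] [0.237 0.702 0.073] phi 0.734 F tool 1.6 2.1 op 11.041571899056665
```

Call:
servo_tool(
  steps=[
    [[1,0.4,0.4,0,0,0,0.08],[1,0.4,0.3,0,0,0,0.08],[1,0,0,0,0,0,0.08],[1,0,0,0,0,0,0.08],[1,0,0,0,0,0,0.08],[1,0,0,0,0,0,0]],
  ],
)

```text
clock: 24.0
eef_pos: [564.3, 135.0, 70.4]
ee_rot: [-0.167, 0.986, 0.0, 0.001]
contact_force: [-0.7, 1.2, 2.3]
opening: 10.8
grasp_force: 60.1
```

```bash
python3 st.py; python3 - <<'E'
from h import *
t=cv2.imread('pics/t0.png').astype(float); g=cv2.GaussianBlur(t,(3,3),0).mean(2)
b=[]
def cen(u0,u1,v0,v1):
    w=np.clip(170-t.mean(2)[v0:v1,u0:u1],0,None);V,U=np.mgrid[v0:v1,u0:u1];return (w*U).sum()/w.sum(),(w*V).sum()/w.sum()
a=cen(192,198,169,175);c=cen(193,199,185,192)
A=atz('t0',*a,72);C=atz('t0',*c,72);print(A,C,np.linalg.norm(A-C),np.arctan2(*(A-C)[1::-1]))
# case outline: saturation mask
hsv=cv2.cvtColor(cv2.imread('pics/t0.png'),cv2.COLOR_BGR2HSV)
m=((hsv[...,1]<70)&(hsv[...,2]>60)).astype(np.uint8);m[:,:160]=0;m[:,228:]=0;m[:140]=0;m[222:]=0
cs=max(cv2.findContours(m,0,1)[0],key=cv2.contourArea);r=cv2.boxPoints(cv2.minAreaRect(cs))
P=[atz('t0',*p,67)[:2] for p in r]
for i in range(4):
  d=P[i]-P[i-1];print(np.linalg.norm(d).round(1),np.arctan2(d[1],d[0]).round(3))
E
```

```text
24.0 [564.33 134.98  70.4 ] [-0.7  1.2  2.3] [0.562 0.434 0.03 ] phi 0.335 F tool 0.2 1.4 op 10.813914333335278
[590.92733622 138.33960536  72.        ] [532.55740839 132.6084995   72.        ] 58.65060995702669 0.09787222643214609
201.8 0.161
153.5 -1.424
202.9 -2.997
150.2 1.71
```

The outline and hand-read edges put the case yaw near 0.14. I finish the turn there.

Call:
servo_tool(
  steps=[
    [[1,0,0.3,0,0,0,0.07],[1,0,0.2,0,0,0,0.07],[1,0,0,0,0,0,0.06],[1,0,0,0,0,0,0],[1,0,0,0,0,0,0]],
  ],
)

```text
clock: 24.5
eef_pos: [564.2, 135.2, 70.4]
ee_rot: [-0.068, 0.998, 0.0, 0.0]
contact_force: [-1.7, 2.4, 2.8]
opening: 11.2
grasp_force: 60.1
```

```bash
python3 st.py
```

```text
24.5 [564.19 135.24  70.35] [-1.7  2.4  2.8] [0.632 0.298 0.01 ] phi 0.135 F tool 1.4 2.6 op 11.177729234928737
```

Call:
servo_tool(
  steps=[
    [[1,0.2,0.4,-0.3,0,0,0],[0.4,0,0,0,0,0,0],[0.4,0,0,0,0,0,0],[0.4,0,0,0,0,0,0],[0.4,0,0,0,0,0,0],[0.4,0,0,-10,0,0,0],[0.4,0,0,-20,0,0,0],[0.4,0,0,-20,0,0,0]],
  ],
)

```text
clock: 25.3
eef_pos: [563.3, 135.1, 121.4]
ee_rot: [-0.066, 0.998, -0.0, -0.0]
contact_force: [0.6, -1.2, -0.4]
opening: 50.9
grasp_force: 0.0
```

Call:
servo_tool(
  steps=[
    [[0.4,0,0,-30,0,0,0],[0.4,0,0,-30,0,0,0],[0.4,20,-30,-10,0,0,0],[0.4,0,-40,0,0,0,0],[0.4,0,-45,0,0,0,0],[0.4,0,-45,0,0,0,0],[0.4,0,-45,0,0,0,0],[0.4,0,0,0,0,0,0]],
  ],
)

```text
clock: 26.1
eef_pos: [571.4, -75.9, 191.1]
ee_rot: [-0.062, 0.998, -0.001, 0.001]
contact_force: [-0.6, 0.8, -1.0]
opening: 51.4
grasp_force: 0.0
```

```bash
python3 - <<'E'
from h import *
snap('scene','s8');snap('top','t8');o=get_obs();print(o['eef_pos'],o['contact_force'],o['clock'])
s=cv2.imread('pics/s8.png');t=cv2.imread('pics/t8.png')
r=lambda i,k:cv2.resize(i,None,fx=k,fy=k,interpolation=cv2.INTER_CUBIC)
q=np.zeros((480,790,3),np.uint8);q[:,:420]=r(s[135:203,220:280],7)[:480,:420] if 0 else cv2.resize(s[130:210,215:285],(420,480),interpolation=cv2.INTER_CUBIC)
q[:,430:790]=cv2.resize(t[140:220,165:225],(360,480),interpolation=cv2.INTER_CUBIC)
cv2.imwrite('pics/c8.png',q)
for z in(72,76,90,98,120,128,161): print(z,(proj('s8',[564.3,135,z])-[215,130]+.4)*6,(proj('t8',[564.3,135,z])-[165,140]+.4)*6+[430,0])
E
```

```text
[570.49401075 -71.69120696 190.94631676] [-0.03771689  0.98685073 -0.38726452] 26.2
72 [205.73564808 250.55029481] [613.06501603 239.49933922]
76 [205.59332183 244.60317853] [612.21633471 238.1037114 ]
90 [205.09212917 223.66079474] [609.20488233 233.15147951]
98 [204.80358377 211.60389712] [607.45479382 230.27351797]
120 [204.00190101 178.10550482] [602.52853518 222.17245175]
128 [203.70736542 165.7983067 ] [600.69464909 219.15668792]
161 [202.47503812 114.30539085] [592.87789811 206.30230451]
```

View pics/c8.png

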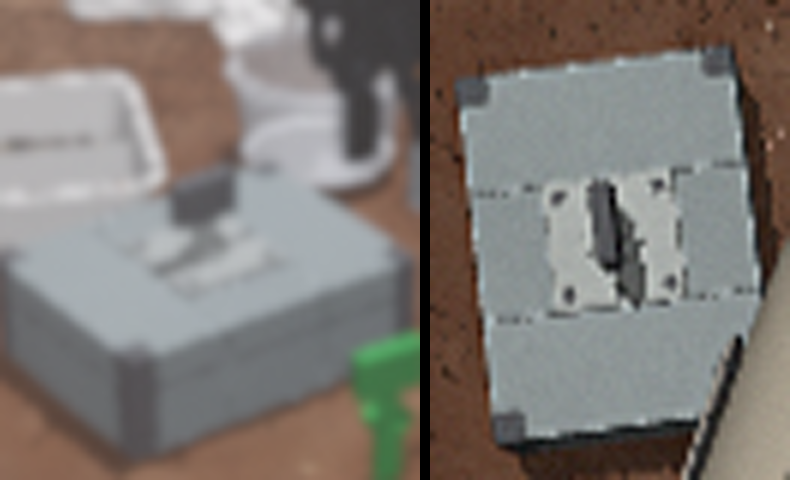

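Both views show the key upright in the lock and free of the gripper. The handle centre is at crop (203,197), which gives z≈107 against 105 when home. In the top view its line, from about (597,182) to (606,265), is parallel to the case's long edges within about 0.05 rad. I hand it in.

```bash
python3 -c "
from plant import *
print(job_done())"
```

```text
the job is handed in; nothing more can be done
None
```

I handed the job in with the key fully home in the lock and let go, and by my measurements its handle is in line with the ribs to within about 0.05 rad; the hand-in returned no verdict.

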